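# Sort returned specimens into their trays

## Robot

A 7-joint arm with a two-finger parallel gripper is mounted at the origin on the work surface. World frame = base frame: x ahead of the robot, y to its left, z up, the work surface at z = 0. Lengths are in m, angles in degrees, forces in N, time in s.
With the tool pointing down it reaches from about 0.425 to 1.025 m from the base axis. Payload 9.4 kg.
Tool frame: the origin (TCP) lies on the mounting face of the last link; the fingertips stand 173 mm ahead of it and the grasp point (between the pads) lies 155 mm ahead of it; x points along the fingers, z is the direction in which the jaws open and shut, and the axes are right-handed (so a half turn about x gives the same grasp; the last joint's range is limited). The gripper opens to 85 mm and grips with 20 to 120 N. Pads are 22 mm wide; open, the fingers measure 114 mm over their backs; the gripper's body (76 mm by 85 mm) begins 54 mm behind the grasp point. The pads swing forward as they close: fully open they stand 13 mm farther back than shut.
Start: joints at [-70.972, 34.337, -0.143, 91.639, 0.103, 54.024, -4.572], TCP at [0.288, 0.665, 0.405] pointing down, gripper open.
Joint ranges: [-147.43, 147.43], [-19.82, 112.94], [-74.19, 73.91], [6.32, 146.72], [-59.91, 239.91], [6.04, 106.73], [-150.56, 150.56]. Speed limits (degrees/s): [127.2, 127.2, 172.46, 172.46, 180, 180, 180].

## Interface

Orientations are given as [roll, pitch, yaw] about the fixed x, y, z axes, in that order (R = Rz(yaw) Ry(pitch) Rx(roll)).
In Python, from rig import env, vision, models gives the robot as it stands.
- The arm moves only by the tool play_rows, never from a script. Its argument "targets" is a list of rows, each a list of 3 entries, a list of its own where there are three numbers: the gripper command: -1 is fully open, 1 is shut, values between are in proportion, then the shift along the tool's x, y, z in cm, then the turn, a rotation vector about the tool's x, y, z in rad. A call has 1 to 20 rows; each row shifts and turns the commanded pose from where the row before left it, along the tool's axes as they then stand; what a row does not reach is not made up. A row lasts 1/10 s, in which the tool goes at most 50 mm and 8.59 degrees, less where a joint would pass 70% of its speed; a pose out of reach is approached as far as the arm can. A call with a gripper value outside its range is refused whole. The fingers move at their own pace and stop on an object; "newtons" is the grip in N (left out, the last holds). Time passes only in rows, so rows that do not move let the fingers close. It gives the time, the measured TCP pose, the force and the opening at its end, in the units of the state.
- env.get_state(): the state, without advancing time (a new reading comes with each control period).
- vision.grab_frame(name): name is "side" or "top"; returns the picture (480x640x3 uint8, blue, green, red); there is no depth.
- vision.camera_params(name): a dict with "K" (3x3 intrinsics, pixels), "position" and "rotation" of the camera in the world. Camera axes: x right, y up, looking along -z (the intrinsics and any distortion apply to the point x, -y, -z); pixel columns grow to the right and rows downward; lengths in m; the calibration is good to about 2 mm. A picture is of the moment at which its call begins. camera_params takes no time and is no camera call.
- env.job_done(): hands the job in, once; it reports no verdict.
Trained networks look in the newest picture that a camera, given by its name, has taken for a name from the list of things; names that differ only in an ending like _2 or _b are one class to them, and where a whole thing is asked for, a point or a joint stands for the part that bears it (a point fixed in the world has none). Each returns a list of dicts, best first, with "p" (0 to 1); they miss things now and then, are a little off and sometimes report something else, mostly with a low value. They report only what shows in the picture. A call takes as long as a camera call. They do not tell look-alikes from the thing itself.
- models.find_in(thing, camera): "box" ([left, top, width, height] in pixels, round what is visible of it).
- models.silhouettes(thing, camera): "pixels" (480x640 bool, what is visible of it) and "box" ([left, top, width, height] in pixels, round what is visible of it).
The state is a dict: "time": time; "joint_positions": joint angles; "qvel": joint speeds; "effort": joint torques, N m; "tool_pos": TCP position; "tcp_rot": TCP orientation; "contact_force": force on the tool from outside, world axes, zero at the start; "ft_torque": the same for the moment, N m; "opening": finger opening in m.
Only numpy, scipy, OpenCV 4.12 (cv2) and the standard library are available. Lean on these libraries where they do the work, as an engineer would, in place of code of your own. Each camera call takes 0.05 s, during which the arm holds its last target.

## Task

Sort the mixed specimens in front of you into the turquoise trays: the two squat jars upright in the low two-bay tray, one in each bay, the two slim tubes upright in the deep two-bay rack, one in each bay, and the flat slide box, lid up, flat on the floor of the long shallow tray. Set each one down rather than dropping it, and leave the full rack of blue-capped tubes and the glass beaker where they stand.

Things in the scene. Friction and masses are not known exactly. Their poses are not given: they have to be found in the camera images.
- jar_a: First specimen jar, one of two alike and interchangeable: a squat upright cylinder, 50 mm in diameter and 60 mm high, milky white with a blue screw lid on top (top 13 mm) as wide as the body. Rigid, closed, 55 to 115 g, loose on the bench. Origin: centre of its underside; z up its axis.
- jar_b: Second specimen jar, one of two alike and interchangeable: a squat upright cylinder, 50 mm in diameter and 60 mm high, milky white with a blue screw lid on top (top 13 mm) as wide as the body. Rigid, closed, 55 to 115 g, loose on the bench. Origin: centre of its underside; z up its axis.
- tube_a: First sample tube, one of two alike and interchangeable: a slim upright cylinder with a flat foot, 30 mm in diameter and 100 mm high, milky white with a blue cap (top 20 mm) as wide as the body. Rigid, closed, 35 to 70 g, stands loose on the bench and tips over if pushed. Origin: centre of its underside; z up its axis.
- tube_b: Second sample tube, one of two alike and interchangeable: a slim upright cylinder with a flat foot, 30 mm in diameter and 100 mm high, milky white with a blue cap (top 20 mm) as wide as the body. Rigid, closed, 35 to 70 g, stands loose on the bench and tips over if pushed. Origin: centre of its underside; z up its axis.
- slide_box: Small closed slide box: a flat rectangular block, 84 mm long (its x), 34 mm wide (its y), 26 mm high, lying flat, milky white with a blue lid uppermost (top 8 mm); a small catch sticks out 2.5 mm at its -x end. Rigid, 42 to 84 g, loose on the bench. Origin: centre of its underside.
- jar_tray: Jar tray: the widest of the three turquoise trays, low, with two square bays. Outside 80 mm (x) by 156 mm (y) by 18 mm high; walls and floor 4 mm thick; one cross wall (about 16 mm high) in the middle. Each bay is 72 by 72 mm inside, its centre at y = +38 or -38 mm, x = 0, its floor at z = 4 mm; each holds one specimen jar. Fixed to the bench, so it does not shift. Origin: centre of its underside, on the bench; x across it, y along its length, z up.
- tube_rack: Tube rack: the smallest and deepest of the three turquoise trays, with two square bays. Outside 58 mm (x) by 112 mm (y) by 40 mm high; walls and floor 4 mm thick; one cross wall (about 35 mm high) in the middle. Each bay is 50 by 50 mm inside, its centre at y = +27 or -27 mm, x = 0, its floor at z = 4 mm; each holds one sample tube. Fixed to the bench, so it does not shift. Origin: centre of its underside, on the bench; x across it, y along its length, z up.
- slide_tray: Slide tray: the turquoise tray with a single long, shallow bay and no cross wall. Outside 66 mm (x) by 118 mm (y) by 15 mm high; walls and floor 4 mm thick. The bay is 58 mm (x) by 110 mm (y) inside, centred, its floor at z = 4 mm; the slide box fits in it only with its long side along the tray's y. Fixed to the bench, so it does not shift. Origin: centre of its underside, on the bench; x across it, y along its length, z up.
- full_rack: Bystander, to be left alone: a turquoise block-shaped rack 84 by 122 mm and 60 mm high, with many small blue tube caps standing 12 mm out of its top, on the robot's right (-y) side. Loose. Origin: centre of its underside.
- beaker: Bystander, to be left alone: an empty clear glass beaker, 68 mm in diameter at the rim and 85 mm high, on the robot's left (+y) side. Loose. Origin: centre of its underside.
Things that resemble listed ones, but are neither listed nor needed, are in the scene too. Leave any yellow look-alike of the jar_b alone. What is shaped like the slide_box but green is not meant.

How it is judged:
By the outcome, as a careful person would: the job done as asked, in the order asked, and still so for the second after the job is handed in, with the robot touching nothing.
It also fails if it takes over 118 s, if anything falls off the work surface, if the arm or the gripper's body presses on something with over 40 N, if the wrist force passes 120 N, or if a joint passes its speed limit or range.

## Working session

There is one attempt and no reset: what is moved stays moved. The work goes in short steps, Python scripts to look and compute and a tool call to move; the robot and the scene stay as the last step left them, time stands still between calls to the robot, and variables do not carry over. Pictures are saved under pics/ and viewed, and the job is handed in when it is done.

Besides the shell and the picture viewer there is one more tool, called in YAML: its name, and indented under it one key for each argument. play_rows: Moves the arm, as the interface text tells. Its arguments: {"type":"object","properties":{"targets":{"type":"array","items":{"type":"array"}},"newtons":{"type":"number"}},"required":["targets"]}

```bash
mkdir -p pics; ls; python3 - <<'E'
from rig import env, vision, models
import cv2
print(env.get_state())
for c in ("side","top"):
    im=vision.grab_frame(c); cv2.imwrite(f"pics/{c}0.png",im); print(c,vision.camera_params(c))
E
```

```text
pics
{'time': 0.0, 'joint_positions': array([-70.97298206,  34.38512131,  -0.14691783,  91.68136802,
         0.10394166,  54.02435257,  -4.57402523]), 'qvel': array([-0.022225  , -0.03091218, -0.03244788, -0.00272403, -0.04374309,
        0.09816177,  0.09858089]), 'effort': array([ 9.27475267e-04, -7.76455522e+01,  1.56502604e+00, -2.57993907e+01,
        1.23352435e-02,  9.15885321e-03,  1.49141563e-06]), 'tool_pos': array([0.288085  , 0.66508007, 0.4038061 ]), 'tcp_rot': array([-174.76433347,   89.90928359, -108.18293918]), 'contact_force': array([ 0.87903995, -0.63109208, -0.45057653]), 'ft_torque': array([0.0103135 , 0.01582169, 0.01762243]), 'opening': 0.08527066057843208}
side {'K': array([[612.54882199,   0.        , 328.69331165],
       [  0.        , 612.54882199, 240.15300001],
       [  0.        ,   0.        ,   1.        ]]), 'position': array([1.42517645, 0.74163837, 1.02513946]), 'rotation': array([ 50.34001325,  -0.69978392, 130.12396729])}
top {'K': array([[471.71057893,   0.        , 318.96184983],
       [  0.        , 471.71057893, 234.35609607],
       [  0.        ,   0.        ,   1.        ]]), 'position': array([ 0.25843414, -0.00129864,  1.29844702]), 'rotation': array([ 10.66709423,  -0.49087161, -88.93130913])}
```

View pics/top0.png

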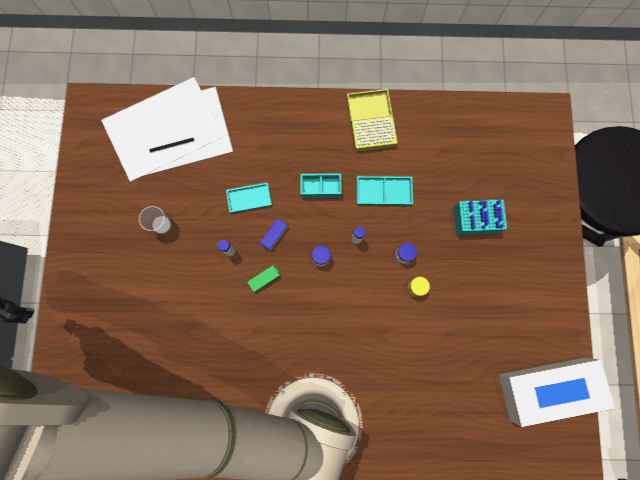

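View pics/side0.png

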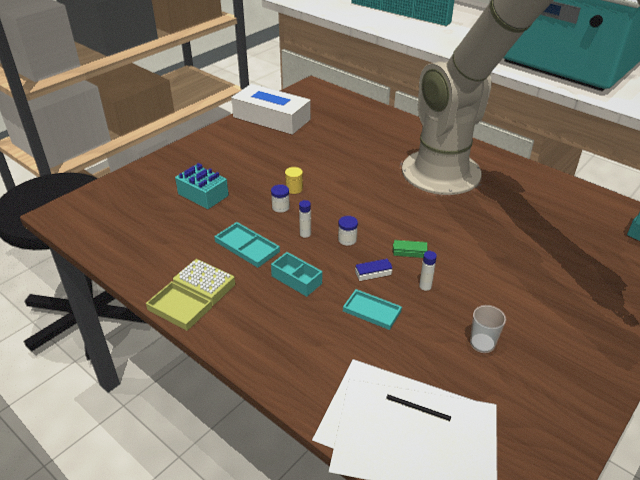

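```bash
cat > h.py <<'E'
from rig import env, vision, models
import numpy as np, cv2
from scipy.spatial.transform import Rotation as R
from scipy.optimize import minimize
P={c:vision.camera_params(c) for c in("side","top")}
def proj(c,X):
    p=P[c]; Rc=R.from_euler('xyz',p["rotation"],degrees=True).as_matrix()
    q=(np.atleast_2d(X)-p["position"])@Rc
    q=q*[1,-1,-1]; u=q@p["K"].T
    return u[:,:2]/u[:,2:]
a=np.linspace(0,2*np.pi,40)
def cyl(d,h): return np.concatenate([np.c_[d/2*np.cos(a),d/2*np.sin(a),0*a+z] for z in(0,h)])
def box(x,y,h): return np.array([[i*x/2,j*y/2,k] for i in(-1,1) for j in(-1,1) for k in(0,h)])
M=dict(jar_a=cyl(.05,.06),tube_a=cyl(.03,.1),slide_box=box(.0845,.034,.026),jar_tray=box(.08,.156,.018),tube_rack=box(.058,.112,.04),slide_tray=box(.066,.118,.015),full_rack=box(.084,.122,.072),beaker=cyl(.068,.085))
def place(m,q): 
    c,s=np.cos(q[2]),np.sin(q[2])
    return m@np.array([[c,s,0],[-s,c,0],[0,0,1]])+[q[0],q[1],q[3] if len(q)>3 else 0]
S=4
def mask(c,X,off,shape):
    h=cv2.convexHull(((proj(c,X)-off+.5)*S-.5).astype(np.float32))
    m=np.zeros(shape,np.uint8); cv2.fillPoly(m,[np.round(h*16).astype(np.int32)],1,shift=4); return m
def fit(name,obs,q0,z=0.,yaw=True,free=None):
    """obs {cam: mask}"""
    cr={}
    for c,m in obs.items():
        r,k=np.nonzero(m); l,t=k.min()-12,r.min()-12
        l,t=max(l,0),max(t,0)
        sub=m[t:r.max()+13,l:k.max()+13].astype(np.uint8)
        cr[c]=(np.array([l,t]),cv2.resize(sub,None,fx=S,fy=S,interpolation=cv2.INTER_NEAREST))
    def cost(v):
        q=[v[0]/100,v[1]/100,v[2]/10 if yaw else q0[2],z]; s=0
        for c,(o,m) in cr.items():
            g=mask(c,place(M[name],q),o,m.shape); s+=1-(g&m).sum()/max(1,(g|m).sum())
        return s/len(cr)
    v0=np.array([q0[0]*100,q0[1]*100,q0[2]*10]) 
    n=3 if yaw else 2
    r=minimize(cost,v0[:n],method='Nelder-Mead',options=dict(initial_simplex=np.vstack([v0[:n]]+[v0[:n]+d for d in np.eye(n)*1.0]),maxiter=300))
    return [r.x[0]/100,r.x[1]/100,(r.x[2]/10 if yaw else q0[2])],r.fun
def ground(c,uv,z):
    p=P[c]; Rc=R.from_euler('xyz',p["rotation"],degrees=True).as_matrix()
    d=Rc@(np.linalg.inv(p["K"])@[uv[0],uv[1],1]*[1,-1,-1]); return p["position"]+d*(z-p["position"][2])/d[2]
E
cat > s1.py <<'E'
from h import *
import pickle
out={}
for c in("top","side"):
    for n in("jar_a","tube_a","slide_box","jar_tray","tube_rack","slide_tray"):
        out[c,n]=models.silhouettes(n,c)
        im=cv2.imread(f"pics/{c}0.png")
        for d in out[c,n]:
            m=d["pixels"]
            print(c,n,round(d["p"],2),[round(float(x)) for x in d["box"]],m.sum(),ground(c,(np.argwhere(m).mean(0)[::-1]),M[n][-1,2]/2).round(3)[:2],im[m].mean(0).round())
pickle.dump(out,open("o.pkl","wb"))
E
python3 s1.py
```

```text
top jar_a 0.82 [404, 279, 26, 18] 347 [ 0.361 -0.274] [ 71. 203. 210.]
top jar_a 0.78 [394, 242, 22, 25] 387 [ 0.452 -0.241] [151.  76.  86.]
top jar_a 0.45 [355, 176, 60, 30] 1658 [ 0.625 -0.186] [194. 200.  84.]
top tube_a 0.66 [349, 227, 16, 17] 176 [ 0.495 -0.111] [144.  84.  91.]
top slide_box 0.65 [252, 262, 28, 30] 429 [0.375 0.142] [100. 188.  84.]
top slide_box 0.59 [258, 218, 27, 27] 399 [0.499 0.119] [188.  83.  90.]
top jar_tray 0.65 [356, 175, 55, 27] 1561 [ 0.631 -0.188] [199. 205.  84.]
top tube_rack 0.57 [302, 172, 42, 27] 970 [ 0.64  -0.009] [165. 170.  71.]
top slide_tray 0.63 [229, 184, 39, 31] 1010 [0.603 0.195] [209. 214.  95.]
side jar_a 0.93 [284, 166, 18, 27] 389 [ 0.357 -0.275] [ 73. 163. 181.]
side jar_a 0.84 [273, 188, 17, 24] 404 [ 0.449 -0.243] [137. 107. 110.]
side jar_a 0.77 [339, 217, 18, 30] 503 [ 0.438 -0.012] [136. 104. 108.]
side tube_a 0.8 [419, 250, 16, 40] 486 [0.451 0.24 ] [131. 117. 119.]
side tube_a 0.61 [297, 200, 12, 34] 384 [ 0.493 -0.112] [132. 121. 124.]
side tube_a 0.19 [215, 222, 63, 44] 1534 [ 0.664 -0.149] [150. 157.  71.]
side slide_box 0.95 [393, 241, 35, 18] 478 [0.374 0.141] [ 77. 141.  66.]
side slide_box 0.93 [356, 259, 35, 18] 592 [0.499 0.119] [144.  93.  96.]
side jar_tray 0.65 [212, 223, 66, 44] 1497 [ 0.631 -0.187] [152. 158.  71.]
side tube_rack 0.7 [271, 255, 48, 42] 1367 [ 0.638 -0.006] [120. 125.  58.]
side tube_rack 0.33 [173, 167, 50, 43] 1552 [ 0.544 -0.461] [118. 108.  55.]
side slide_tray 0.69 [345, 292, 58, 40] 1373 [0.604 0.196] [155. 163.  76.]
```

```bash
cat > s2.py <<'E'
from h import *
import pickle
o=pickle.load(open("o.pkl","rb"))
g=dict(jarR=("jar_a",.452,-.241,0,1,1),jarL=("jar_a",.438,-.012,0,None,2),tubeR=("tube_a",.495,-.111,0,0,1),tubeL=("tube_a",.451,.24,0,None,0),
 box=("slide_box",.499,.119,-0.9,1,1),jar_tray=("jar_tray",.631,-.188,0,0,0),tube_rack=("tube_rack",.639,-.007,0,0,0),slide_tray=("slide_tray",.604,.195,.15,0,0))
ims={c:cv2.resize(cv2.imread(f"pics/{c}0.png"),None,fx=3,fy=3,interpolation=cv2.INTER_CUBIC) for c in("top","side")}
res={}
for k,(n,x,y,w,t,s) in g.items():
    yaw=not n.startswith(("jar_a","tube_a")); ob={}
    if t is not None: ob["top"]=o["top",n][t]["pixels"]
    if s is not None: ob["side"]=o["side",n][s]["pixels"]
    for cs in (ob,)+tuple({c:m} for c,m in ob.items()):
        best=min((fit(n,cs,[x,y,w+d],0,yaw) for d in ((0,.8,-.8,1.6) if n=="slide_box" else (0,.2,-.2) if yaw else (0,))),key=lambda r:r[1])
        print(k,list(cs),np.round(best[0],4),round(best[1],3))
        if cs is ob: res[k]=best[0]
    for c in ims:
        X=place(M[n],res[k]); 
        hull=cv2.convexHull(((proj(c,X)+.5)*3-.5).astype(np.float32)); cv2.polylines(ims[c],[np.round(hull).astype(int)],True,(0,0,255),1)
pickle.dump(res,open("res.pkl","wb"))
cv2.imwrite("pics/top_fit.png",ims["top"][480:900,630:1300]); cv2.imwrite("pics/side_fit.png",ims["side"][480:1020,600:1340])
E
python3 s2.py
```

```text
jarR ['top', 'side'] [ 0.4512 -0.2409  0.    ] 0.113
jarR ['top'] [ 0.4518 -0.2409  0.    ] 0.071
jarR ['side'] [ 0.4476 -0.2452  0.    ] 0.15
jarL ['side'] [ 0.4375 -0.0123  0.    ] 0.069
jarL ['side'] [ 0.4375 -0.0123  0.    ] 0.069
tubeR ['top', 'side'] [ 0.4934 -0.1106  0.    ] 0.1
tubeR ['top'] [ 0.4934 -0.1106  0.    ] 0.076
tubeR ['side'] [ 0.4934 -0.1106  0.    ] 0.123
tubeL ['side'] [0.4524 0.2409 0.    ] 0.054
tubeL ['side'] [0.4524 0.2409 0.    ] 0.054
box ['top', 'side'] [ 0.4983  0.119  -0.5735] 0.079
box ['top'] [ 0.4986  0.1187 -0.5937] 0.093
box ['side'] [0.4981 0.1194 2.5622] 0.061
jar_tray ['top', 'side'] [ 6.305e-01 -1.886e-01 -5.000e-04] 0.055
jar_tray ['top'] [ 0.6306 -0.188   0.0063] 0.051
jar_tray ['side'] [ 0.6302 -0.19    0.0116] 0.05
tube_rack ['top', 'side'] [ 0.639  -0.0074  0.0212] 0.053
tube_rack ['top'] [ 0.6403 -0.0083 -0.008 ] 0.05
tube_rack ['side'] [ 0.6379 -0.0072  0.0331] 0.043
slide_tray ['top', 'side'] [0.6029 0.1944 0.2011] 0.036
slide_tray ['top'] [0.6032 0.1938 0.2077] 0.039
slide_tray ['side'] [0.6032 0.1946 0.1965] 0.033
```

View pics/top_fit.png

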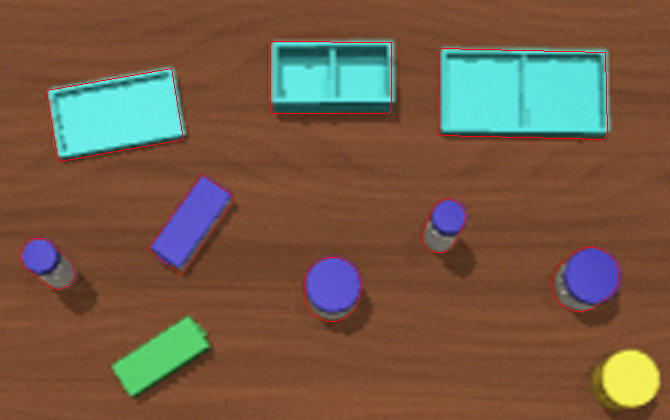

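View pics/side_fit.png

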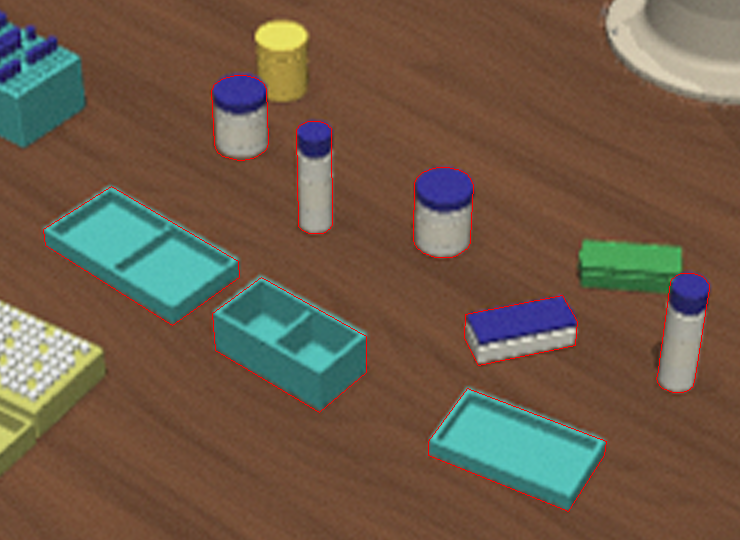

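```bash
cat > pl.py <<'E'
from h import *
def jawdir(Rm): return Rm[:,2]
def target(phi):  # jaw direction angle in the horizontal plane, tool down
    x=np.array([0,0,-1.]); z=np.array([np.cos(phi),np.sin(phi),0]); return np.c_[x,np.cross(z,x),z]
def now():
    s=env.get_state(); Rm=R.from_euler('xyz',s["tcp_rot"],degrees=True).as_matrix()
    print("t",round(s["time"],2),"pos",s["tool_pos"].round(4),"jaw deg",np.degrees(np.arctan2(Rm[1,2],Rm[0,2])).round(2),"x",Rm[:,0].round(4),"F",s["contact_force"].round(1),"open",round(s["opening"],4),"q",s["joint_positions"].round(0))
    return s["tool_pos"],Rm
def plan(phi,*pts,p=None,Rm=None):
    """turn from now to jaw angle phi (nearest equivalent mod 180 optional) and shifts"""
    p0,R0=now(); T=target(phi)
    rv=R.from_matrix(R0.T@T).as_rotvec(); print("turn total",rv.round(4))
    c=p0
    for q in pts:
        q=np.array(q); print(" to",q.round(4),"shift cm tool(final)",((T.T@(q-c))*100).round(2), "world cm",((q-c)*100).round(2)); c=q
E
python3 - <<'E'
from pl import *
now()
plan(np.pi,[.45,-.24,.30])
plan(0,[.45,-.24,.30])
plan(np.pi/2,[.45,-.24,.30])
E
```

```text
t 0.7 pos [0.2882 0.6653 0.4047] jaw deg 66.58 x [ 1.e-04  0.e+00 -1.e+00] F [-1.   0.3  0.2] open 0.0856 q [-71.  34.  -0.  92.   0.  54.  -5.]
t 0.7 pos [0.2882 0.6653 0.4047] jaw deg 66.58 x [ 1.e-04  0.e+00 -1.e+00] F [-1.   0.3  0.2] open 0.0856 q [-71.  34.  -0.  92.   0.  54.  -5.]
turn total [-1.9796e+00 -0.0000e+00  1.0000e-04]
 to [ 0.45 -0.24  0.3 ] shift cm tool(final) [ 10.47  90.53 -16.18] world cm [ 16.18 -90.53 -10.47]
t 0.7 pos [0.2882 0.6653 0.4047] jaw deg 66.58 x [ 1.e-04  0.e+00 -1.e+00] F [-1.   0.3  0.2] open 0.0856 q [-71.  34.  -0.  92.   0.  54.  -5.]
turn total [1.162e+00 1.000e-04 0.000e+00]
 to [ 0.45 -0.24  0.3 ] shift cm tool(final) [ 10.47 -90.53  16.18] world cm [ 16.18 -90.53 -10.47]
t 0.7 pos [0.2882 0.6653 0.4047] jaw deg 66.58 x [ 1.e-04  0.e+00 -1.e+00] F [-1.   0.3  0.2] open 0.0856 q [-71.  34.  -0.  92.   0.  54.  -5.]
turn total [-0.4088  0.      0.    ]
 to [ 0.45 -0.24  0.3 ] shift cm tool(final) [ 10.47 -16.18 -90.53] world cm [ 16.18 -90.53 -10.47]
```

play_rows:
  targets:
    - [-1,[0,0,0],[0.1453,0,0]]
    - [-1,[0,0,0],[0.1453,0,0]]
    - [-1,[0,0,0],[0.1453,0,0]]
    - [-1,[0,0,0],[0.1453,0,0]]
    - [-1,[0,0,0],[0.1453,0,0]]
    - [-1,[0,0,0],[0.1453,0,0]]
    - [-1,[0,0,0],[0.1453,0,0]]
    - [-1,[0,0,0],[0.1449,0,0]]
    - [-1,[0,-4.8,1.25],[0,0,0]]
    - [-1,[0,-4.8,1.25],[0,0,0]]
    - [-1,[0,-4.8,1.25],[0,0,0]]
    - [-1,[0,-4.8,1.25],[0,0,0]]
    - [-1,[0,-4.8,1.25],[0,0,0]]
    - [-1,[0,-4.8,1.25],[0,0,0]]
    - [-1,[0,-4.8,1.25],[0,0,0]]
    - [-1,[0,-4.8,1.25],[0,0,0]]
    - [-1,[0,-4.8,1.25],[0,0,0]]
    - [-1,[0,-4.8,1.25],[0,0,0]]
    - [-1,[0,-4.8,1.25],[0,0,0]]
    - [-1,[0,-4.8,1.25],[0,0,0]]

```text
time: 2.7
tool_pos: [0.4384, 0.0874, 0.4051]
tcp_rot: [28.2, 89.9, 28.2]
contact_force: [1.4, 0.6, 0.9]
opening: 0.0853
```

```bash
python3 -c "
from pl import *
plan(0,[.4375,-.0123,.30],[.4375,-.0123,.197])"
```

```text
t 2.7 pos [0.4384 0.0874 0.4051] jaw deg 0.02 x [ 1.1e-03  6.0e-04 -1.0e+00] F [1.4 0.6 0.9] open 0.0853 q [-36.  16.  22. 128. -10.  38.  -7.]
turn total [ 0.0004  0.0011 -0.0006]
 to [ 0.4375 -0.0123  0.3   ] shift cm tool(final) [10.51 -9.97 -0.09] world cm [ -0.09  -9.97 -10.51]
 to [ 0.4375 -0.0123  0.197 ] shift cm tool(final) [10.3  0.   0. ] world cm [  0.    0.  -10.3]
```

play_rows:
  targets:
    - [-1,[3.5,-3.3,0],[0,0,0]]
    - [-1,[3.5,-3.3,0],[0,0,0]]
    - [-1,[3.5,-3.3,-0.1],[0,0,0]]
    - [-1,[0,0,0],[0,0,0]]
    - [-1,[3,0,0],[0,0,0]]
    - [-1,[3,0,0],[0,0,0]]
    - [-1,[2.5,0,0],[0,0,0]]
    - [-1,[1.3,0,0],[0,0,0]]
    - [-1,[0.5,0,0],[0,0,0]]
    - [-1,[0,0,0],[0,0,0]]

```text
time: 3.7
tool_pos: [0.4383, -0.0088, 0.1987]
tcp_rot: [142.9, 89.9, 142.9]
contact_force: [-0.1, 0.6, -0.0]
opening: 0.0856
```

```bash
python3 - <<'E'
from pl import *
now()
for c in("top","side"):
    im=vision.grab_frame(c); cv2.imwrite(f"pics/{c}1.png",im)
u=cv2.imread("pics/side1.png")[120:340,200:480]
cv2.imwrite("pics/s1c.png",cv2.resize(u,None,fx=2.8,fy=2.6))
E
```

```text
t 3.7 pos [ 0.4383 -0.0088  0.1987] jaw deg 0.02 x [-0.0014  0.0011 -1.    ] F [-0.1  0.6 -0. ] open 0.0856 q [-11.  39.   7. 138. -47.   6.  42.]
```

View pics/s1c.png

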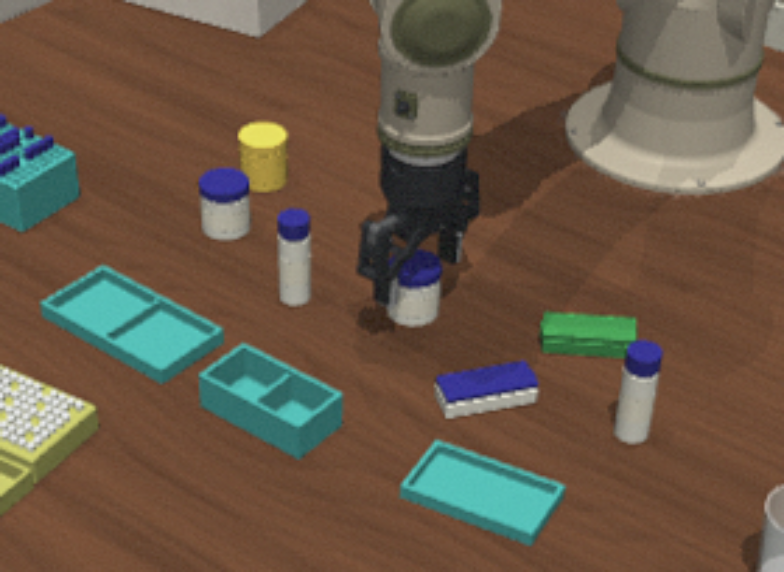

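play_rows:
  targets:
    - [-1,[0.1,-0.35,0],[0,0,0]]
    - [-1,[0,0,0],[0,0,0]]

```text
time: 4.0
tool_pos: [0.4381, -0.0131, 0.1987]
tcp_rot: [82.8, 90.0, 82.8]
contact_force: [0.2, -1.3, -0.8]
opening: 0.0858
```

Now centred on the jar; close gently and lift.

play_rows:
  targets:
    - [0,[0,0,0],[0,0,0]]
    - [0.6,[0,0,0],[0,0,0]]
    - [1,[0,0,0],[0,0,0]]
    - [1,[0,0,0],[0,0,0]]
    - [1,[0,0,0],[0,0,0]]
    - [1,[0,0,0],[0,0,0]]
    - [1,[0,0,0],[0,0,0]]
    - [1,[0,0,0],[0,0,0]]
  newtons: 35

```text
time: 4.8
tool_pos: [0.438, -0.013, 0.1985]
tcp_rot: [110.6, 89.9, 110.6]
contact_force: [0.2, 0.3, 8.4]
opening: 0.0492
```

```bash
python3 -c "
from pl import *
plan(0,[.4385,-.0131,.30],[.6305,-.1506,.30],[.6305,-.1506,.204])"
```

```text
t 4.8 pos [ 0.438  -0.013   0.1985] jaw deg 0.01 x [-4.0e-04  1.1e-03 -1.0e+00] F [0.2 0.3 8.4] open 0.0492 q [-11.  39.   7. 138. -49.   6.  44.]
turn total [ 0.0001 -0.0004 -0.0011]
 to [ 0.4385 -0.0131  0.3   ] shift cm tool(final) [-1.015e+01 -1.000e-02  5.000e-02] world cm [ 5.000e-02 -1.000e-02  1.015e+01]
 to [ 0.6305 -0.1506  0.3   ] shift cm tool(final) [  0.   -13.75  19.2 ] world cm [ 19.2  -13.75   0.  ]
 to [ 0.6305 -0.1506  0.204 ] shift cm tool(final) [9.6 0.  0. ] world cm [ 0.   0.  -9.6]
```

play_rows:
  targets:
    - [1,[-1,0,0],[0,0,0]]
    - [1,[-2,0,0],[0,0,0]]
    - [1,[-3,0,0],[0,0,0]]
    - [1,[-3,0,0],[0,0,0]]
    - [1,[-2,0,1],[0,0,0]]
    - [1,[-1,0,2.5],[0,0,0]]
    - [1,[0,0,3.5],[0,0,0]]
    - [1,[0,0,3.5],[0,0,0]]
    - [1,[0,-1,3.5],[0,0,0]]
    - [1,[0,-2.5,2.7],[0,0,0]]
    - [1,[0,-3.2,1.5],[0,0,0]]
    - [1,[0,-3,1],[0,0,0]]
    - [1,[0,-2,0],[0,0,0]]
    - [1,[0,-1.5,0],[0,0,0]]
    - [1,[0,-0.5,0],[0,0,0]]
    - [1,[0,0,0],[0,0,0]]

```text
time: 6.4
tool_pos: [0.6297, -0.1503, 0.3176]
tcp_rot: [150.7, 89.9, 150.6]
contact_force: [-0.2, -0.2, -1.1]
opening: 0.0492
```

```bash
python3 -c "
from pl import *
plan(0,[.6305,-.1506,.24],[.6305,-.1506,.204])"
```

```text
t 6.4 pos [ 0.6297 -0.1503  0.3176] jaw deg -0.04 x [-0.0017  0.001  -1.    ] F [-0.2 -0.2 -1.1] open 0.0492 q [-13.  39.  35. 108. -32.  43.  40.]
turn total [-0.0008 -0.0017 -0.001 ]
 to [ 0.6305 -0.1506  0.24  ] shift cm tool(final) [ 7.76 -0.03  0.08] world cm [ 0.08 -0.03 -7.76]
 to [ 0.6305 -0.1506  0.204 ] shift cm tool(final) [3.6 0.  0. ] world cm [ 0.   0.  -3.6]
```

play_rows:
  targets:
    - [1,[2,0,0.1],[0,0,0]]
    - [1,[3,0,0],[0,0,0]]
    - [1,[2.5,0,0],[0,0,0]]
    - [1,[1.5,0,0],[0,0,0]]
    - [1,[1,0,0],[0,0,0]]
    - [1,[0.7,0,0],[0,0,0]]
    - [1,[0.5,0,0],[0,0,0]]
    - [1,[0.15,0,0],[0,0,0]]
    - [1,[0,0,0],[0,0,0]]

```text
time: 7.3
tool_pos: [0.631, -0.1502, 0.2046]
tcp_rot: [134.4, 89.9, 134.4]
contact_force: [-0.2, 0.8, -0.6]
opening: 0.0488
```

play_rows:
  targets:
    - [1,[0.1,0,0],[0,0,0]]
    - [1,[0.08,0,0],[0,0,0]]
    - [1,[0,0,0],[0,0,0]]

```text
time: 7.6
tool_pos: [0.631, -0.1501, 0.2027]
tcp_rot: [136.5, 89.9, 136.5]
contact_force: [-0.0, 0.4, -0.3]
opening: 0.0489
```

play_rows:
  targets:
    - [1,[0.08,0,0],[0,0,0]]
    - [1,[0,0,0],[0,0,0]]

```text
time: 7.8
tool_pos: [0.6309, -0.1503, 0.2026]
tcp_rot: [107.3, 89.9, 107.3]
contact_force: [-2.4, 1.3, 8.1]
opening: 0.0494
```

play_rows:
  targets:
    - [0.1,[0,0,0],[0,0,0]]
    - [-0.2,[0,0,0],[0,0,0]]
    - [-0.5,[0,0,0],[0,0,0]]
    - [-1,[0,0,0],[0,0,0]]
    - [-1,[0,0,0],[0,0,0]]
    - [-1,[-1,0,0],[0,0,0]]
    - [-1,[-3,0,0],[0,0,0]]
    - [-1,[-4,0,0],[0,0,0]]
    - [-1,[-2,0,0],[0,0,0]]
    - [-1,[0,0,0],[0,0,0]]

```text
time: 8.8
tool_pos: [0.6317, -0.1508, 0.3054]
tcp_rot: [-4.0, 89.8, -4.0]
contact_force: [-1.1, 0.3, -0.5]
opening: 0.0852
```

```bash
python3 -c "
from pl import *
plan(0,[.6305,-.2409,.30],[.4512,-.2409,.30],[.4512,-.2409,.197])"
```

```text
t 8.8 pos [ 0.6317 -0.1508  0.3054] jaw deg -0.01 x [ 4.e-03 -3.e-04 -1.e+00] F [-1.1  0.3 -0.5] open 0.0852 q [-13.  40.  34. 108. -33.  42.  40.]
turn total [-0.0002  0.004   0.0003]
 to [ 0.6305 -0.2409  0.3   ] shift cm tool(final) [ 0.54 -9.01 -0.12] world cm [-0.12 -9.01 -0.54]
 to [ 0.4512 -0.2409  0.3   ] shift cm tool(final) [  0.     0.   -17.93] world cm [-17.93   0.     0.  ]
 to [ 0.4512 -0.2409  0.197 ] shift cm tool(final) [10.3  0.   0. ] world cm [  0.    0.  -10.3]
```

play_rows:
  targets:
    - [-1,[0,-1.5,-2],[0,0,0]]
    - [-1,[0,-2,-4],[0,0,0]]
    - [-1,[0,-2,-4],[0,0,0]]
    - [-1,[0,-2,-4],[0,0,0]]
    - [-1,[0,-1.5,-3],[0,0,0]]
    - [-1,[1,0,-1],[0,0,0]]
    - [-1,[2,0,0],[0,0,0]]
    - [-1,[2,0,0],[0,0,0]]
    - [-1,[0,0,0],[0,0,0]]

```text
time: 9.7
tool_pos: [0.4503, -0.2399, 0.25]
tcp_rot: [152.3, 89.7, 152.3]
contact_force: [-0.8, 0.2, -0.7]
opening: 0.0856
```

```bash
python3 -c "
from pl import *
plan(0,[.4512,-.2409,.197])"
```

```text
t 9.7 pos [ 0.4503 -0.2399  0.25  ] jaw deg -0.02 x [-0.0044  0.0023 -1.    ] F [-0.8  0.2 -0.7] open 0.0856 q [  5.  36.  24. 128. -38.  23.  61.]
turn total [-0.0004 -0.0044 -0.0023]
 to [ 0.4512 -0.2409  0.197 ] shift cm tool(final) [ 5.3  -0.1   0.09] world cm [ 0.09 -0.1  -5.3 ]
```

play_rows:
  targets:
    - [-1,[2,-0.1,0.1],[0,-0.003,0]]
    - [-1,[2,0,0],[0,0,0]]
    - [-1,[1,0,0],[0,0,0]]
    - [-1,[0.3,0,0],[0,0,0]]
    - [-1,[0,0,0],[0,0,0]]
    - [0,[0,0,0],[0,0,0]]
    - [0.6,[0,0,0],[0,0,0]]
    - [1,[0,0,0],[0,0,0]]
    - [1,[0,0,0],[0,0,0]]
    - [1,[0,0,0],[0,0,0]]
    - [1,[0,0,0],[0,0,0]]
    - [1,[0,0,0],[0,0,0]]
    - [1,[0,0,0],[0,0,0]]

```text
time: 11.0
tool_pos: [0.4521, -0.2411, 0.1995]
tcp_rot: [10.7, 89.8, 10.7]
contact_force: [-0.6, -0.2, 6.5]
opening: 0.0491
```

```bash
python3 -c "
from pl import *
plan(0,[.4512,-.2409,.30],[.6305,-.2266,.30],[.6305,-.2266,.204])"
```

```text
t 11.0 pos [ 0.4521 -0.2411  0.1995] jaw deg 0.01 x [ 2.8e-03  5.0e-04 -1.0e+00] F [-0.6 -0.2  6.5] open 0.0491 q [ 11.  41.  16. 128. -43.  16.  65.]
turn total [ 0.0002  0.0028 -0.0005]
 to [ 0.4512 -0.2409  0.3   ] shift cm tool(final) [-10.05   0.02  -0.09] world cm [-0.09  0.02 10.05]
 to [ 0.6305 -0.2266  0.3   ] shift cm tool(final) [ 0.    1.43 17.93] world cm [17.93  1.43  0.  ]
 to [ 0.6305 -0.2266  0.204 ] shift cm tool(final) [9.6 0.  0. ] world cm [ 0.   0.  -9.6]
```

play_rows:
  targets:
    - [1,[-1,0,0],[0,0,0]]
    - [1,[-2,0,0],[0,0,0]]
    - [1,[-3,0,0],[0,0,0]]
    - [1,[-3,0,1],[0,0,0]]
    - [1,[-1,0,2.5],[0,0,0]]
    - [1,[0,0.4,3.5],[0,0,0]]
    - [1,[0,0.5,3.5],[0,0,0]]
    - [1,[0,0.5,3.5],[0,0,0]]
    - [1,[0,0,2.5],[0,0,0]]
    - [1,[0,0,1.3],[0,0,0]]
    - [1,[1.5,0,0],[0,0,0]]
    - [1,[2.5,0,0],[0,0,0]]
    - [1,[2,0,0],[0,0,0]]
    - [1,[1,0,0],[0,0,0]]
    - [1,[0,0,0],[0,0,0]]
    - [1,[0,0,0],[0,0,0]]

```text
time: 12.6
tool_pos: [0.6294, -0.2277, 0.2294]
tcp_rot: [18.0, 89.9, 17.9]
contact_force: [0.6, 0.4, -1.4]
opening: 0.0489
```

```bash
python3 -c "
from pl import *
plan(0,[.6305,-.2266,.2045])"
```

```text
t 12.6 pos [ 0.6294 -0.2277  0.2294] jaw deg -0.06 x [ 1.5e-03  5.0e-04 -1.0e+00] F [ 0.6  0.4 -1.4] open 0.0489 q [ -3.  46.  29. 107. -37.  36.  50.]
turn total [-0.001   0.0015 -0.0005]
 to [ 0.6305 -0.2266  0.2045] shift cm tool(final) [2.49 0.11 0.11] world cm [ 0.11  0.11 -2.49]
```

play_rows:
  targets:
    - [1,[1,0.1,0.1],[0,0,0]]
    - [1,[1,0,0],[0,0,0]]
    - [1,[0.4,0,0],[0,0,0]]
    - [1,[0.1,0,0],[0,0,0]]
    - [1,[0.08,0,0],[0,0,0]]
    - [1,[0.05,0,0],[0,0,0]]
    - [1,[0,0,0],[0,0,0]]

```text
time: 13.3
tool_pos: [0.6307, -0.2259, 0.2036]
tcp_rot: [51.8, 89.9, 51.8]
contact_force: [-3.6, 3.1, 10.7]
opening: 0.0487
```

play_rows:
  targets:
    - [0.1,[0,0,0],[0,0,0]]
    - [-0.2,[0,0,0],[0,0,0]]
    - [-0.5,[0,0,0],[0,0,0]]
    - [-1,[0,0,0],[0,0,0]]
    - [-1,[0,0,0],[0,0,0]]
    - [-1,[-1,0,0],[0,0,0]]
    - [-1,[-3,0,0],[0,0,0]]
    - [-1,[-4,0,0],[0,0,0]]
    - [-1,[-4,0,0],[0,0,0]]
    - [-1,[0,3,-3.5],[0,0,0]]
    - [-1,[0,3,-3.5],[0,0,0]]
    - [-1,[0,3,-3.5],[0,0,0]]
    - [-1,[0,2.4,-3.2],[0,0,0]]
    - [-1,[0,0,0],[0,0,0]]
    - [-1,[0,0,0],[0,0,0]]

```text
time: 14.8
tool_pos: [0.4938, -0.1119, 0.3235]
tcp_rot: [19.8, 89.8, 19.9]
contact_force: [1.2, -0.8, -0.1]
opening: 0.0856
```

```bash
python3 - <<'E'
from pl import *
plan(0,[.4934,-.1106,.225])
im=vision.grab_frame("side"); cv2.imwrite("pics/s2c.png",cv2.resize(im[120:340,160:440],None,fx=2.8,fy=2.6))
E
```

```text
t 14.8 pos [ 0.4938 -0.1119  0.3235] jaw deg 0.05 x [ 0.0032  0.0011 -1.    ] F [ 1.2 -0.8 -0.1] open 0.0856 q [-18.  31.  36. 126. -34.  33.  43.]
turn total [ 0.0009  0.0032 -0.0011]
 to [ 0.4934 -0.1106  0.225 ] shift cm tool(final) [ 9.85  0.13 -0.04] world cm [-0.04  0.13 -9.85]
```

View pics/s2c.png

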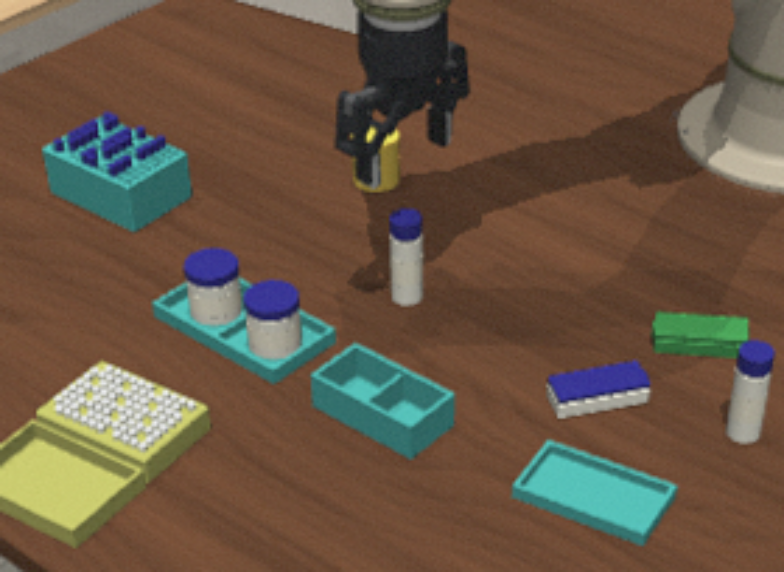

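Both jars stand in their bays (crop px 213,290 and 273,320). Now the right tube.

play_rows:
  targets:
    - [-1,[2,0.1,0],[0,0.003,0]]
    - [-1,[3,0,0],[0,0,0]]
    - [-1,[2.5,0,0],[0,0,0]]
    - [-1,[1.5,0,0],[0,0,0]]
    - [-1,[0.8,0,0],[0,0,0]]
    - [-1,[0,0,0],[0,0,0]]
    - [0,[0,0,0],[0,0,0]]
    - [0.4,[0,0,0],[0,0,0]]
    - [0.8,[0,0,0],[0,0,0]]
    - [1,[0,0,0],[0,0,0]]
    - [1,[0,0,0],[0,0,0]]
    - [1,[0,0,0],[0,0,0]]
    - [1,[0,0,0],[0,0,0]]
    - [1,[0,0,0],[0,0,0]]
    - [1,[0,0,0],[0,0,0]]

```text
time: 16.35
tool_pos: [0.4939, -0.1111, 0.2252]
tcp_rot: [93.5, 90.0, 93.5]
contact_force: [-0.1, 0.6, 6.3]
opening: 0.0295
```

```bash
python3 -c "
from pl import *
plan(0,[.493,-.1106,.30],[.6395,-.0344,.30],[.6395,-.0344,.23])"
```

```text
t 16.35 pos [ 0.4939 -0.1111  0.2252] jaw deg 0.01 x [-1.e-04  9.e-04 -1.e+00] F [-0.1  0.6  6.3] open 0.0295 q [ -9.  39.  22. 129. -44.  20.  51.]
turn total [ 0.0002 -0.0001 -0.0009]
 to [ 0.493  -0.1106  0.3   ] shift cm tool(final) [-7.48  0.05 -0.09] world cm [-0.09  0.05  7.48]
 to [ 0.6395 -0.0344  0.3   ] shift cm tool(final) [ 0.    7.62 14.65] world cm [14.65  7.62  0.  ]
 to [ 0.6395 -0.0344  0.23  ] shift cm tool(final) [7. 0. 0.] world cm [ 0.  0. -7.]
```

play_rows:
  targets:
    - [1,[-1,0,0],[0,0,0]]
    - [1,[-2,0,0],[0,0,0]]
    - [1,[-3,0,0],[0,0,0]]
    - [1,[-2,0.3,0.6],[0,0,0]]
    - [1,[0,0.9,1.8],[0,0,0]]
    - [1,[0,1.4,2.7],[0,0,0]]
    - [1,[0,1.6,3],[0,0,0]]
    - [1,[0,1.6,3],[0,0,0]]
    - [1,[0,1.1,2.1],[0,0,0]]
    - [1,[0,0.75,1.4],[0,0,0]]
    - [1,[0,0,0],[0,0,0]]
    - [1,[0,0,0],[0,0,0]]

```text
time: 17.55
tool_pos: [0.6391, -0.0348, 0.3048]
tcp_rot: [172.3, 89.9, 172.3]
contact_force: [-0.1, -0.6, 0.2]
opening: 0.0292
```

```bash
python3 - <<'E'
from pl import *
plan(0,[.6395,-.0344,.2305])
im=vision.grab_frame("side"); cv2.imwrite("pics/s3c.png",cv2.resize(im[160:340,200:400],None,fx=3.2,fy=3.2))
E
```

```text
t 17.55 pos [ 0.6391 -0.0348  0.3048] jaw deg 0.01 x [-2.e-03  3.e-04 -1.e+00] F [-0.1 -0.6  0.2] open 0.0292 q [-25.  40.  37. 110. -35.  42.  32.]
turn total [ 0.0001 -0.002  -0.0003]
 to [ 0.6395 -0.0344  0.2305] shift cm tool(final) [7.43 0.04 0.04] world cm [ 0.04  0.04 -7.43]
```

View pics/s3c.png

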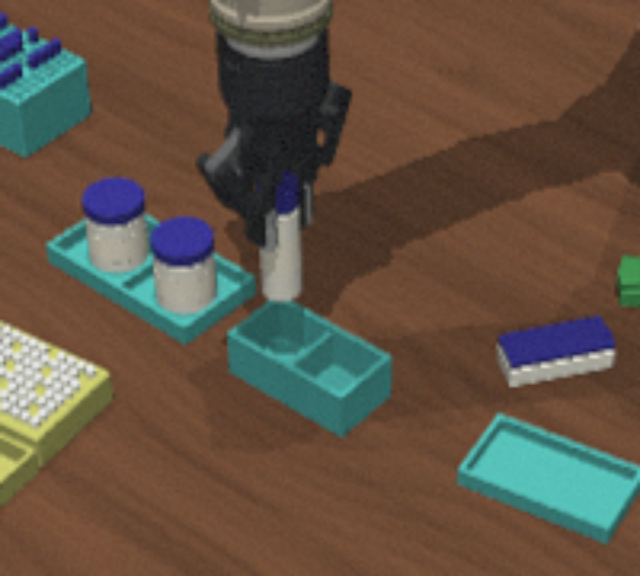

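play_rows:
  targets:
    - [1,[2,0,0],[0,0,0]]
    - [1,[2.5,0,0],[0,0,0]]
    - [1,[1.5,0,0],[0,0,0]]
    - [1,[0.9,0,0],[0,0,0]]
    - [1,[0.4,0,0],[0,0,0]]
    - [1,[0.1,0,0],[0,0,0]]
    - [1,[0.1,0,0],[0,0,0]]
    - [1,[0.03,0,0],[0,0,0]]
    - [1,[0,0,0],[0,0,0]]

```text
time: 18.5
tool_pos: [0.6398, -0.0346, 0.2297]
tcp_rot: [122.7, 89.9, 122.7]
contact_force: [0.0, 0.6, -0.3]
opening: 0.0294
```

play_rows:
  targets:
    - [1,[0.08,0,0],[0,0,0]]
    - [1,[0.06,0,0],[0,0,0]]
    - [1,[0,0,0],[0,0,0]]

```text
time: 18.8
tool_pos: [0.6398, -0.0348, 0.2293]
tcp_rot: [89.0, 89.9, 89.0]
contact_force: [-2.4, 1.1, 13.1]
opening: 0.0294
```

play_rows:
  targets:
    - [0.3,[0,0,0],[0,0,0]]
    - [0.1,[0,0,0],[0,0,0]]
    - [-0.2,[0,0,0],[0,0,0]]
    - [-0.6,[0,0,0],[0,0,0]]
    - [-1,[0,0,0],[0,0,0]]
    - [-1,[0,0,0],[0,0,0]]
    - [-1,[-1,0,0],[0,0,0]]
    - [-1,[-3,0,0],[0,0,0]]
    - [-1,[-4,0,0],[0,0,0]]
    - [-1,[-2.5,0,0],[0,0,0]]
    - [-1,[0,2.5,-2],[0,0,0]]
    - [-1,[0,4,-2.7],[0,0,0]]
    - [-1,[0,4,-2.7],[0,0,0]]
    - [-1,[0,4,-2.7],[0,0,0]]
    - [-1,[0,4,-2.7],[0,0,0]]
    - [-1,[0,4,-2.7],[0,0,0]]
    - [-1,[0,3,-2],[0,0,0]]
    - [-1,[0,2,-1.2],[0,0,0]]
    - [-1,[0,0,0],[0,0,0]]

```text
time: 20.7
tool_pos: [0.451, 0.2433, 0.3334]
tcp_rot: [142.4, 89.8, 142.7]
contact_force: [-0.7, -0.9, 0.5]
opening: 0.0859
```

```bash
python3 - <<'E'
from pl import *
plan(0,[.4524,.2409,.225])
for c in("top","side"):
    im=vision.grab_frame(c); cv2.imwrite(f"pics/{c}4.png",im)
    for d in models.silhouettes("tube_a",c)[:3]:
        m=d["pixels"]; print(c,round(d["p"],2),[round(float(x)) for x in d["box"]])
    for d in models.silhouettes("slide_box",c)[:3]: print("box",c,round(d["p"],2),[round(float(x)) for x in d["box"]])
E
```

```text
t 20.7 pos [0.451  0.2433 0.3334] jaw deg 0.3 x [-0.0026  0.0019 -1.    ] F [-0.7 -0.9  0.5] open 0.0859 q [-63.  32.  42. 125. -37.  36.   6.]
turn total [ 0.0053 -0.0025 -0.0019]
 to [0.4524 0.2409 0.225 ] shift cm tool(final) [10.84 -0.24  0.14] world cm [  0.14  -0.24 -10.84]
top 0.74 [218, 242, 14, 13]
top 0.69 [323, 174, 16, 21]
box top 0.8 [245, 263, 35, 30]
box top 0.76 [259, 220, 25, 28]
side 0.91 [420, 251, 16, 37]
side 0.77 [281, 237, 13, 37]
box side 0.78 [391, 242, 36, 16]
box side 0.73 [356, 262, 34, 14]
```

View pics/side4.png

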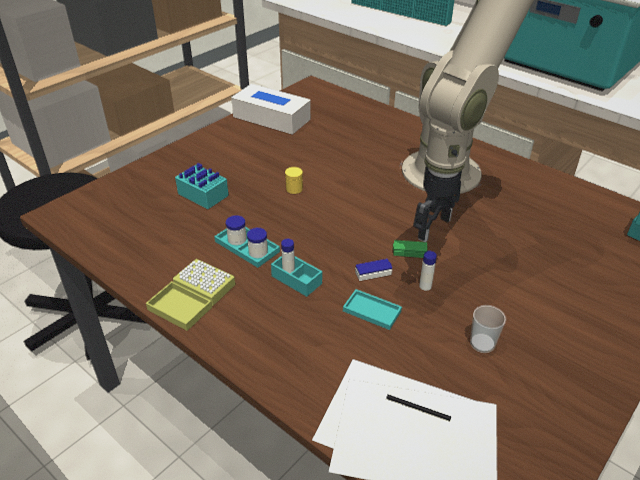

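play_rows:
  targets:
    - [-1,[2,-0.24,0.14],[0.005,-0.0025,0]]
    - [-1,[3,0,0],[0,0,0]]
    - [-1,[3,0,0],[0,0,0]]
    - [-1,[1.8,0,0],[0,0,0]]
    - [-1,[1,0,0],[0,0,0]]
    - [-1,[0,0,0],[0,0,0]]
    - [-1,[0,0,0],[0,0,0]]

```text
time: 21.7
tool_pos: [0.4548, 0.2374, 0.2257]
tcp_rot: [25.4, 89.9, 25.1]
contact_force: [0.3, -0.6, -1.1]
opening: 0.0858
```

play_rows:
  targets:
    - [-1,[0,0.35,-0.24],[0,0,0]]
    - [-1,[0,0,0],[0,0,0]]
    - [0,[0,0,0],[0,0,0]]
    - [0.4,[0,0,0],[0,0,0]]
    - [0.8,[0,0,0],[0,0,0]]
    - [1,[0,0,0],[0,0,0]]
    - [1,[0,0,0],[0,0,0]]
    - [1,[0,0,0],[0,0,0]]
    - [1,[0,0,0],[0,0,0]]
    - [1,[0,0,0],[0,0,0]]
    - [1,[0,0,0],[0,0,0]]

```text
time: 22.8
tool_pos: [0.452, 0.2414, 0.2253]
tcp_rot: [34.4, 89.9, 34.1]
contact_force: [-0.5, 0.8, 4.7]
opening: 0.029
```

```bash
python3 -c "
from pl import *
plan(0,[.6395,.0196,.31],[.6395,.0196,.2305])"
```

```text
t 22.8 pos [0.452  0.2414 0.2253] jaw deg -0.29 x [ 1.4e-03  9.0e-04 -1.0e+00] F [-0.5  0.8  4.7] open 0.029 q [-52.  40.  27. 128. -50.  22.  16.]
turn total [-0.0051  0.0014 -0.0009]
 to [0.6395 0.0196 0.31  ] shift cm tool(final) [ -8.47 -22.18  18.75] world cm [ 18.75 -22.18   8.47]
 to [0.6395 0.0196 0.2305] shift cm tool(final) [7.95 0.   0.  ] world cm [ 0.    0.   -7.95]
```

play_rows:
  targets:
    - [1,[-1,0,0],[0,0,0]]
    - [1,[-2,0,0],[0,0,0]]
    - [1,[-3,0,0],[0,0,0]]
    - [1,[-2,-0.6,0.6],[0,0,0]]
    - [1,[-1,-1.6,1.4],[0,0,0]]
    - [1,[0,-2.5,2.1],[0,0,0]]
    - [1,[0,-3,2.5],[0,0,0]]
    - [1,[0,-3,2.5],[0,0,0]]
    - [1,[0,-3,2.5],[0,0,0]]
    - [1,[0,-3,2.5],[0,0,0]]
    - [1,[0,-2.4,2.1],[0,0,0]]
    - [1,[0,-1.6,1.4],[0,0,0]]
    - [1,[0,-1,0.8],[0,0,0]]
    - [1,[0,-0.4,0.3],[0,0,0]]
    - [1,[0,0,0],[0,0,0]]
    - [1,[0,0,0],[0,0,0]]

```text
time: 24.4
tool_pos: [0.6372, 0.0203, 0.3151]
tcp_rot: [76.4, 89.9, 76.2]
contact_force: [-0.5, 0.6, -0.3]
opening: 0.0292
```

```bash
python3 - <<'E'
from pl import *
plan(0,[.6395,.0196,.2305])
E
```

```text
t 24.4 pos [0.6372 0.0203 0.3151] jaw deg -0.23 x [ 3.0e-04  1.3e-03 -1.0e+00] F [-0.5  0.6 -0.3] open 0.0292 q [-31.  40.  38. 110. -35.  43.  27.]
turn total [-0.004   0.0003 -0.0013]
 to [0.6395 0.0196 0.2305] shift cm tool(final) [ 8.46 -0.07  0.23] world cm [ 0.23 -0.07 -8.46]
```

play_rows:
  targets:
    - [1,[2,-0.07,0.23],[0,0,0]]
    - [1,[3,0,0],[0,0,0]]
    - [1,[1.8,0,0],[0,0,0]]
    - [1,[1,0,0],[0,0,0]]
    - [1,[0.5,0,0],[0,0,0]]
    - [1,[0.15,0,0],[0,0,0]]
    - [1,[0.1,0,0],[0,0,0]]
    - [1,[0,0,0],[0,0,0]]

```text
time: 25.2
tool_pos: [0.6403, 0.0189, 0.2305]
tcp_rot: [20.3, 89.9, 20.0]
contact_force: [-0.0, -0.6, -1.1]
opening: 0.0291
```

play_rows:
  targets:
    - [1,[0.1,0,0],[0,0,0]]
    - [1,[0.08,0,0],[0,0,0]]
    - [1,[0.05,0,0],[0,0,0]]
    - [1,[0,0,0],[0,0,0]]

```text
time: 25.6
tool_pos: [0.6404, 0.0186, 0.2293]
tcp_rot: [31.6, 89.8, 31.3]
contact_force: [-2.5, 0.3, 15.4]
opening: 0.029
```

play_rows:
  targets:
    - [0.3,[0,0,0],[0,0,0]]
    - [0.1,[0,0,0],[0,0,0]]
    - [-0.2,[0,0,0],[0,0,0]]
    - [-0.6,[0,0,0],[0,0,0]]
    - [-1,[0,0,0],[0,0,0]]
    - [-1,[0,0,0],[0,0,0]]
    - [-1,[-1,0,0],[0,0,0]]
    - [-1,[-3,0,0],[0,0,0]]
    - [-1,[-4,0,0],[0,0,0]]
    - [-1,[-2.5,0,0],[0,0,0]]
    - [-1,[0,2,-3],[0,0,0]]
    - [-1,[0,2.5,-3.5],[0,0,0]]
    - [-1,[0,2.5,-3.5],[0,0,0]]
    - [-1,[0,2,-2.7],[0,0,0]]
    - [-1,[0,1,-1.5],[0,0,0]]

```text
time: 27.1
tool_pos: [0.4962, 0.121, 0.3328]
tcp_rot: [95.4, 89.9, 95.2]
contact_force: [0.3, 0.3, 0.3]
opening: 0.0856
```

play_rows:
  targets:
    - [-1,[0,0,0],[-0.142,0,0]]
    - [-1,[0,0,0],[-0.142,0,0]]
    - [-1,[0,0,0],[-0.142,0,0]]
    - [-1,[0,0,0],[-0.142,0,0]]
    - [-1,[0,0,0],[-0.142,0,0]]
    - [-1,[0,0,0],[-0.142,0,0]]
    - [-1,[0,0,0],[-0.142,0,0]]
    - [-1,[0,0,0],[0,0,0]]
    - [-1,[0,0,0],[0,0,0]]

```text
time: 28.0
tool_pos: [0.4985, 0.1191, 0.3328]
tcp_rot: [-24.5, 89.9, 31.9]
contact_force: [-0.6, -0.5, 0.2]
opening: 0.0852
```

```bash
python3 - <<'E'
from pl import *
for n in ("top","side"):
    im=vision.grab_frame(n); cv2.imwrite(f"pics/{n}5.png",im)
ob={}
for c in("top","side"):
    for d in models.silhouettes("slide_box",c):
        m=d["pixels"]; col=im0=cv2.imread(f"pics/{c}5.png")[m].mean(0); print(c,round(d["p"],2),d["box"],col.round())
        if col[0]>col[1]+20 and c not in ob: ob[c]=m
for cs in [ob]+[{c:m} for c,m in ob.items()]:
    print(list(cs),min((fit("slide_box",cs,[.4983,.119,-.58+d]) for d in(0,.2,-.2)),key=lambda r:r[1]))
plan(np.radians(56.8),[.4983,.119,.30],[.4983,.119,.185])
cv2.imwrite("pics/s5c.png",cv2.resize(cv2.imread("pics/side5.png")[160:340,200:480],None,fx=2.8,fy=2.8))
E
```

```text
top 0.72 [257.3, 232.8, 20.2, 14.8] [119.  51.  56.]
top 0.66 [249.3, 263.2, 28.4, 25.7] [ 89. 168.  74.]
side 0.96 [357.9, 262.6, 33.1, 16.8] [130.  90.  92.]
side 0.59 [393.7, 241.4, 33.4, 17.3] [ 72. 130.  61.]
['top', 'side'] ([np.float64(0.49668051953430137), np.float64(0.11966725234745254), np.float64(-0.6358573442288465)], np.float64(0.3122531038579107))
['top'] ([np.float64(0.4935821180555554), np.float64(0.1222855902777777), np.float64(-0.6044936342592593)], np.float64(0.4775498493759862))
['side'] ([np.float64(0.49782627769137705), np.float64(0.11910857487617575), np.float64(-0.642868316167921)], np.float64(0.14766449020592665))
t 28.2 pos [0.4985 0.1195 0.3324] jaw deg 56.56 x [ 1.3e-03  5.0e-04 -1.0e+00] F [-0.5 -0.3  0.6] open 0.0855 q [-37.  28.  24. 124. -21.  32.  59.]
turn total [-0.0042  0.0011  0.0008]
 to [0.4983 0.119  0.3   ] shift cm tool(final) [ 3.24 -0.01 -0.05] world cm [-0.02 -0.05 -3.24]
 to [0.4983 0.119  0.185 ] shift cm tool(final) [11.5  0.   0. ] world cm [  0.    0.  -11.5]
```

View pics/s5c.png

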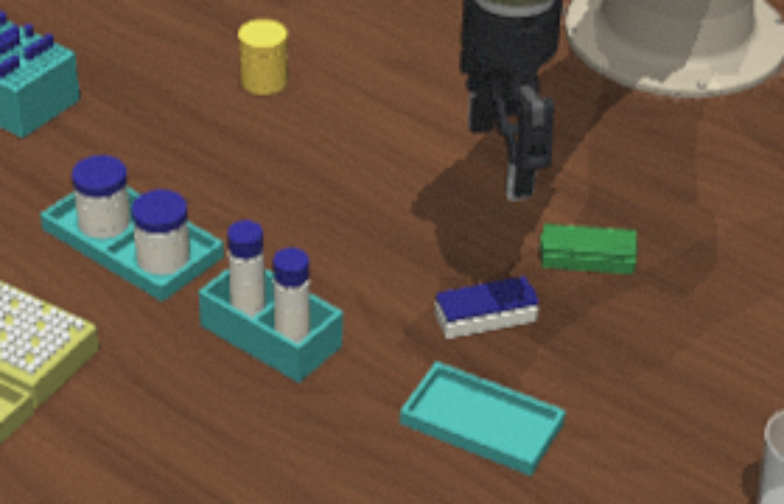

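play_rows:
  targets:
    - [-1,[3,0,0],[-0.004,0,0]]
    - [-1,[3.5,0,0],[0,0,0]]
    - [-1,[3.5,0,0],[0,0,0]]
    - [-1,[2.5,0,0],[0,0,0]]
    - [-1,[1.5,0,0],[0,0,0]]
    - [-1,[0.7,0,0],[0,0,0]]
    - [-1,[0,0,0],[0,0,0]]
    - [-1,[0,0,0],[0,0,0]]

```text
time: 29.0
tool_pos: [0.4989, 0.1196, 0.1859]
tcp_rot: [-35.3, 89.9, 21.6]
contact_force: [0.2, -0.2, 0.7]
opening: 0.0852
```

```bash
python3 - <<'E'
from pl import *
plan(np.radians(56.8),[.4983,.119,.185])
im=vision.grab_frame("side");cv2.imwrite("pics/s6c.png",cv2.resize(im[200:310,310:450],None,fx=5,fy=5))
E
```

```text
t 29.0 pos [0.4989 0.1196 0.1859] jaw deg 56.87 x [ 1.8e-03  7.0e-04 -1.0e+00] F [ 0.2 -0.2  0.7] open 0.0852 q [-26.  41.   9. 128. -30.  12.  67.]
turn total [0.0013 0.0016 0.0011]
 to [0.4983 0.119  0.185 ] shift cm tool(final) [ 0.09  0.01 -0.08] world cm [-0.06 -0.06 -0.09]
```

View pics/s6c.png

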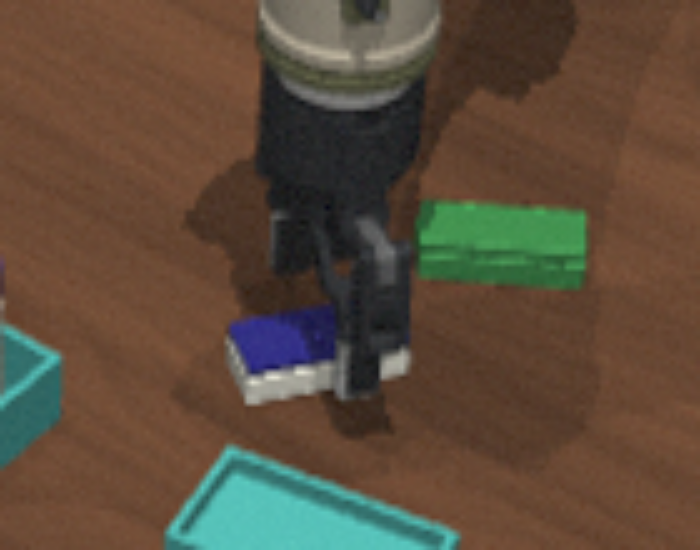

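```bash
python3 - <<'E'
from h import *
d=np.array([.547,.837,0])
for s in(.0425,.05): print((proj("side",np.array([.4989,.1196,.025])+d*s)-[310,200])*5)
print((proj("side",place(M["slide_box"],[.4983,.119,-.58]))-[310,200])*5)
E
```

```text
[[347.57037026 387.72331631]]
[[353.06661103 398.11414661]]
[[381.97352716 328.85558654]
 [385.77470754 289.80296686]
 [406.55381461 373.42566907]
 [410.69245387 334.21410897]
 [221.72774408 360.22463484]
 [223.80048657 321.01705725]
 [243.93302384 405.89913765]
 [246.29147582 366.54036233]]
```

play_rows:
  targets:
    - [0,[0.1,0,0],[0,0,0]]
    - [0.4,[0,0,0],[0,0,0]]
    - [0.8,[0,0,0],[0,0,0]]
    - [1,[0,0,0],[0,0,0]]
    - [1,[0,0,0],[0,0,0]]
    - [1,[0,0,0],[0,0,0]]
    - [1,[0,0,0],[0,0,0]]
    - [1,[0,0,0],[0,0,0]]
    - [1,[-1,0,0],[0,0,0]]
    - [1,[-2,0,0],[0,0,0]]
    - [1,[0,0,0],[0,0,0]]
    - [1,[0,0,0],[0,0,0]]
  newtons: 40

```text
time: 30.25
tool_pos: [0.4987, 0.1197, 0.215]
tcp_rot: [-35.0, 89.8, 21.9]
contact_force: [-0.6, -1.0, -0.7]
opening: 0.0329
```

```bash
python3 - <<'E'
from pl import *
plan(0.2,[.603,.1943,.225])
im=vision.grab_frame("side");cv2.imwrite("pics/s7c.png",cv2.resize(im[200:310,310:450],None,fx=5,fy=5))
E
```

```text
t 30.25 pos [0.4987 0.1197 0.215 ] jaw deg 56.92 x [ 0.0025  0.001  -1.    ] F [-0.6 -1.  -0.7] open 0.0329 q [-28.  39.  12. 128. -29.  16.  66.]
turn total [7.934e-01 2.700e-03 6.000e-04]
 to [0.603  0.1943 0.225 ] shift cm tool(final) [-1.    5.24 11.7 ] world cm [10.43  7.46  1.  ]
```

View pics/s7c.png

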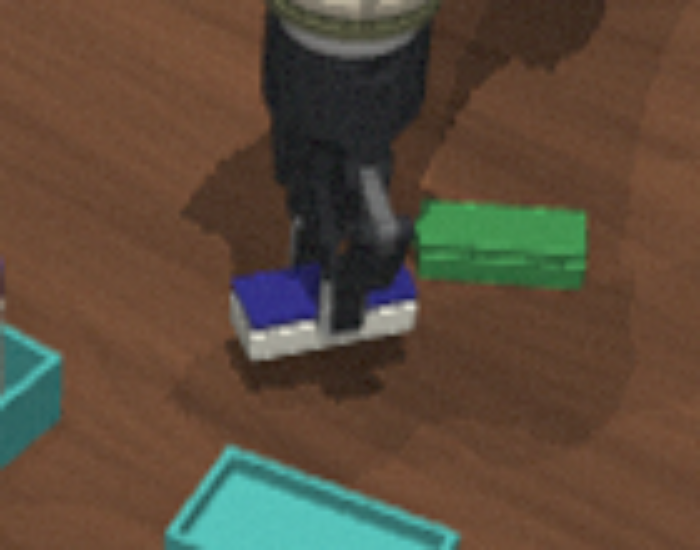

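play_rows:
  targets:
    - [1,[-2,0,0],[0,0,0]]
    - [1,[-2,0,0],[0.06,0,0]]
    - [1,[0,0,0],[0.12,0,0]]
    - [1,[0,0,0],[0.14,0,0]]
    - [1,[0,0,0],[0.14,0,0]]
    - [1,[0,0,0],[0.14,0,0]]
    - [1,[0,0,0],[0.12,0,0]]
    - [1,[0,0,0],[0.073,0,0]]
    - [1,[0,0.5,1],[0,0,0]]
    - [1,[0,0.9,2],[0,0,0]]
    - [1,[0,1.1,2.5],[0,0,0]]
    - [1,[0,1.1,2.5],[0,0,0]]
    - [1,[0,0.9,2],[0,0,0]]
    - [1,[0,0.5,1.2],[0,0,0]]
    - [1,[0,0.2,0.5],[0,0,0]]
    - [1,[0,0,0],[0,0,0]]
    - [1,[0,0,0],[0,0,0]]

```text
time: 32.0
tool_pos: [0.6023, 0.193, 0.2544]
tcp_rot: [26.1, 90.0, 37.6]
contact_force: [0.0, -0.5, -0.6]
opening: 0.0329
```

```bash
python3 - <<'E'
from pl import *
plan(0.2,[.603,.1943,.191])
ob={}
p=env.get_state()["tool_pos"]
for c in("top","side"):
    im=vision.grab_frame(c); cv2.imwrite(f"pics/{c}8.png",im)
im=cv2.imread("pics/side8.png")
h=cv2.convexHull(((proj("side",place(M["slide_box"],[p[0],p[1],.2-np.pi/2,p[2]-.185]))-[310,220])*5).astype(np.float32))
c=cv2.resize(im[220:340,310:450],None,fx=5,fy=5); cv2.polylines(c,[h.astype(int)],1,(0,0,255),1)
cv2.imwrite("pics/s8c.png",c)
E
```

```text
t 32.0 pos [0.6023 0.193  0.2544] jaw deg 11.44 x [ 3.e-04  3.e-04 -1.e+00] F [ 0.  -0.5 -0.6] open 0.0329 q [-44.  43.  34. 112. -40.  37.  27.]
turn total [-0.0004  0.0004 -0.0002]
 to [0.603  0.1943 0.191 ] shift cm tool(final) [6.34 0.11 0.1 ] world cm [ 0.07  0.13 -6.34]
```

View pics/s8c.png

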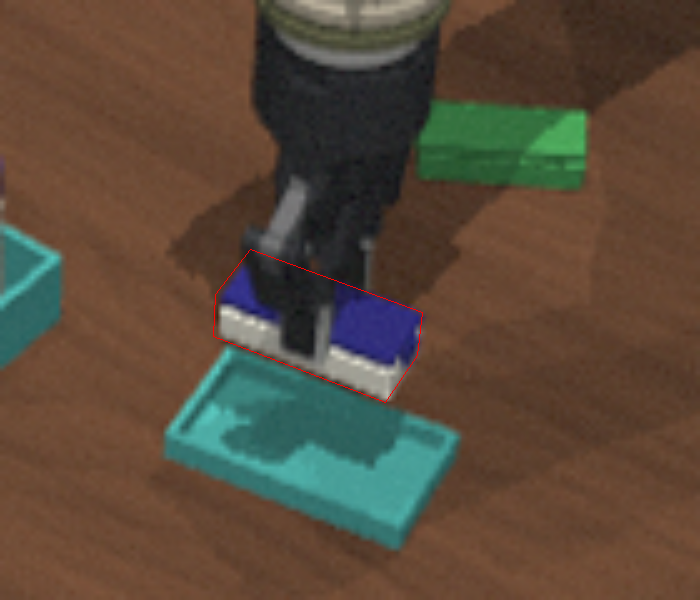

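play_rows:
  targets:
    - [1,[1.5,0.1,0.05],[0,0,0]]
    - [1,[2,0,0],[0,0,0]]
    - [1,[1,0,0],[0,0,0]]
    - [1,[0.3,0,0],[0,0,0]]
    - [1,[0,0,0],[0,0,0]]
    - [1,[0,0,0],[0,0,0]]

```text
time: 32.7
tool_pos: [0.6035, 0.1946, 0.207]
tcp_rot: [10.3, 89.9, 21.7]
contact_force: [-0.2, -0.2, -0.3]
opening: 0.033
```

```bash
python3 - <<'E'
from pl import *
plan(0.2,[.603,.1943,.191])
E
```

```text
t 32.7 pos [0.6035 0.1946 0.207 ] jaw deg 11.44 x [ 1.8e-03  7.0e-04 -1.0e+00] F [-0.2 -0.2 -0.3] open 0.033 q [-42.  47.  30. 113. -43.  32.  30.]
turn total [-0.0003  0.0019 -0.0004]
 to [0.603  0.1943 0.191 ] shift cm tool(final) [ 1.6  -0.02 -0.06] world cm [-0.05 -0.03 -1.6 ]
```

play_rows:
  targets:
    - [1,[0.8,0,0],[0,0,0]]
    - [1,[0.5,0,0],[0,0,0]]
    - [1,[0.3,0,0],[0,0,0]]
    - [1,[0.1,0,0],[0,0,0]]
    - [1,[0,0,0],[0,0,0]]

```text
time: 33.2
tool_pos: [0.6033, 0.1948, 0.1894]
tcp_rot: [18.4, 89.9, 29.8]
contact_force: [-0.3, -0.7, 0.2]
opening: 0.033
```

play_rows:
  targets:
    - [1,[0.08,0,0],[0,0,0]]
    - [1,[0,0,0],[0,0,0]]

```text
time: 33.4
tool_pos: [0.6034, 0.1948, 0.189]
tcp_rot: [14.5, 89.9, 26.0]
contact_force: [-0.3, -0.9, -0.3]
opening: 0.0328
```

play_rows:
  targets:
    - [1,[0.07,0,0],[0,0,0]]
    - [1,[0,0,0],[0,0,0]]

```text
time: 33.6
tool_pos: [0.6034, 0.1947, 0.189]
tcp_rot: [26.8, 89.9, 38.3]
contact_force: [-2.7, -0.5, 8.8]
opening: 0.033
```

play_rows:
  targets:
    - [0.1,[0,0,0],[0,0,0]]
    - [0,[0,0,0],[0,0,0]]
    - [-0.1,[0,0,0],[0,0,0]]
    - [-0.2,[0,0,0],[0,0,0]]
    - [-0.2,[0,0,0],[0,0,0]]
    - [-0.2,[-1,0,0],[0,0,0]]
    - [-0.2,[-3,0,0],[0,0,0]]
    - [-0.5,[-4,0,0],[0,0,0]]
    - [-1,[-4,0,0],[0,0,0]]
    - [-1,[-4,0,0],[0,0,0]]
    - [-1,[-3,0,-3],[0,0,0]]
    - [-1,[0,0,-4],[0,0,0]]
    - [-1,[0,0,-4],[0,0,0]]
    - [-1,[0,0,-2],[0,0,0]]
    - [-1,[0,0,0],[0,0,0]]
    - [-1,[0,0,0],[0,0,0]]
    - [-1,[0,0,0],[0,0,0]]

```text
time: 35.3
tool_pos: [0.4766, 0.1692, 0.3783]
tcp_rot: [8.3, 89.8, 19.8]
contact_force: [1.2, 0.4, 0.9]
opening: 0.0853
```

```bash
python3 - <<'E'
from pl import *
now()
for c,sl in(("top",(slice(150,310),slice(130,520))),("side",(slice(160,360),slice(160,520)))):
    im=vision.grab_frame(c); cv2.imwrite(f"pics/{c}9c.png",cv2.resize(im[sl],None,fx=2.05,fy=2.05,interpolation=cv2.INTER_CUBIC)); cv2.imwrite(f"pics/{c}9.png",im)
    for n,z in(("jar_a",.004),("tube_a",.004),("slide_box",.004),("full_rack",0),("beaker",0)):
        for d in models.silhouettes(n,c):
            if d["p"]<.5: continue
            g=ground(c,np.argwhere(d["pixels"]).mean(0)[::-1],M[n][-1,2]/2)
            print(c,n,round(d["p"],2),fit(n,{c:d["pixels"]},[g[0],g[1],.2-np.pi/2 if n=="slide_box" else 0],z,n=="slide_box")[0])
E
```

```text
t 35.3 pos [0.4766 0.1692 0.3783] jaw deg 11.47 x [ 0.0027  0.001  -1.    ] F [1.2 0.4 0.9] open 0.0853 q [-57.  27.  45. 123. -30.  40.  19.]
top jar_a 0.91 [np.float64(0.629818747620118), np.float64(-0.22700002079148093), 0]
top jar_a 0.65 [np.float64(0.35972119877129144), np.float64(-0.2721693247088142), 0]
top jar_a 0.63 [np.float64(0.6309874772773952), np.float64(-0.15090899531580323), 0]
top tube_a 0.53 [np.float64(0.6398642280298922), np.float64(0.019744482529078296), 0]
top slide_box 0.86 [np.float64(0.37453154264216465), np.float64(0.14132047723553184), np.float64(-0.9641392917155308)]
top slide_box 0.66 [np.float64(0.6073630043929481), np.float64(0.17131407432671972), np.float64(-1.3720823350253497)]
top slide_box 0.52 [np.float64(0.6518288364640646), np.float64(0.047412072599002056), np.float64(-1.5685234842743239)]
top full_rack 0.94 [np.float64(0.5524723028154028), np.float64(-0.4447617301407836), 0]
top beaker 0.66 [np.float64(0.525491963222455), np.float64(0.43988718759076834), 0]
side jar_a 0.92 [np.float64(0.6293208023868568), np.float64(-0.1488427834564398), 0]
side jar_a 0.88 [np.float64(0.6289479420068047), np.float64(-0.22806183222967186), 0]
side jar_a 0.85 [np.float64(0.3650039402813), np.float64(-0.2676360665554544), 0]
side jar_a 0.58 [np.float64(0.6495666860915864), np.float64(0.02978805375718073), 0]
side tube_a 0.75 [np.float64(0.629397173146019), np.float64(0.007004012864689826), 0]
side tube_a 0.57 [np.float64(0.6272262149017209), np.float64(-0.044132300962866695), 0]
side slide_box 0.78 [np.float64(0.6023437946332391), np.float64(0.19445399246610073), np.float64(-1.3989751688800978)]
side slide_box 0.58 [np.float64(0.379576191822851), np.float64(0.1435433361428671), np.float64(-1.0179912860138838)]
side full_rack 0.71 [np.float64(0.5558653517164187), np.float64(-0.44546364911632563), 0]
side beaker 0.64 [np.float64(0.5136563488679879), np.float64(0.43219152166911057), 0]
```

View pics/top9c.png

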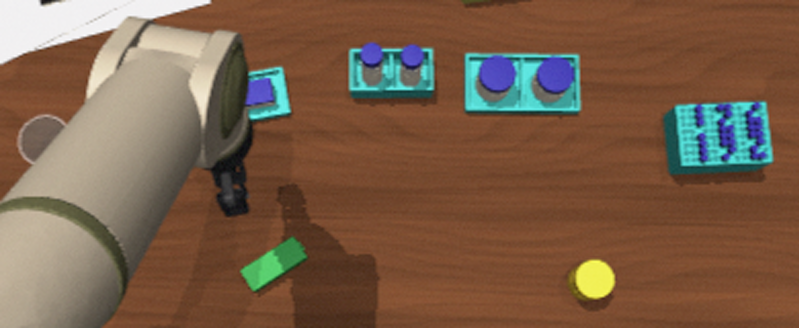

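View pics/side9c.png

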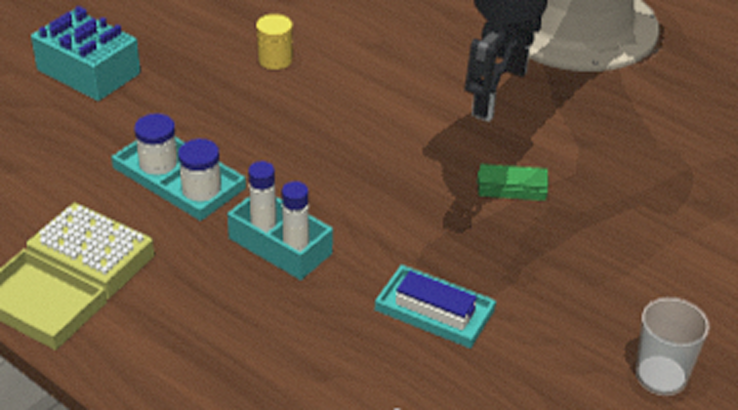

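```bash
python3 - <<'E'
from h import *
a=cv2.imread("pics/side0.png").astype(int);b=cv2.imread("pics/side9.png").astype(int)
for n,(x,y,w,h) in dict(beaker=(465,300,45,55),rack=(170,160,60,50)).items(): print(n,abs(a-b)[y:y+h,x:x+w].mean().round(2))
print(env.job_done())
E
```

```text
beaker 2.24
rack 2.48
the job is handed in; nothing more can be done
None
```

All five specimens are in their trays and the job is handed in. I placed the jars first, then the tubes, then the slide box, and the clock read about 36 s. Each piece was lowered until the wrist force showed it touching the tray floor (about 8 to 15 N) before I opened the gripper.

**Last checks**
- **Jars:** both stand upright, one in each bay, within about 2 mm of the bay centres in both cameras.
- **Tubes:** both stand upright, one in each bay of the rack. This rests on the pictures and the gripper readings. The top camera network reported only one of the two tubes. The side-view fits came out about 10 mm off because the rack hides the tubes' feet.
- **Slide box:** it lies flat with the lid up. The side-view fit puts it on the tray centre, with its long side along the tray to within about 2°. The top view disagreed by about 2 cm because the arm covered part of the box.
- **Bystanders:** the full rack and the glass beaker look unchanged between the first and last side pictures, with only noise-level differences. The yellow jar look-alike and the green box were never touched.
- **Robot:** the gripper was open and clear of everything at hand-in.

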